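# Find the socket for the mould-clamp nut

### The job

The nut on the cigar-mould clamp has to be tightened: find the one of the three sockets on the stand that fits over it (they look alike, so try them), and stand each one that does not fit back upright on a peg of the stand. Finish with the right socket pushed fully home over the nut, upright, and still held in the gripper: do not let go of it at the end. Leave the other things on the bench where they are.

Things in the scene. Friction and masses are not known exactly. Their poses are not given: they have to be found in the camera images.
- nut: Fixed steel hex nut on the mould clamp, 24 mm across flats, 14 mm tall, on a washer 54 mm wide; a 14 mm stud stands 6 mm out of it. Origin: on its axis at its underside (washer's face); z up, x square to a pair of flats. The right socket has 1.2 mm play all round, flats parallel to the nut's (any 60 degree step); home, its rim is on the washer. A wrong one stops 14 mm higher.
- press: The fixed mould clamp: two wooden cigar-mould halves 240 mm (x) by 110 mm (y), 78 mm tall together, with a steel strap over the middle (40 mm wide along x, 122 mm along y, top at 84 mm) carrying washer, stud and nut at its centre. Origin: centre of its underside on the work surface.
- stand: The fixed wooden socket stand, a bar 60 mm (x) by 240 mm (y), 20 mm tall, with three upright pegs in a row along its y, 85 mm apart. Origin: centre of its underside.
- peg0 (a point): Foot of peg 0 of the stand, on the bar's top, where a socket's rim stands. The peg is 12 mm thick, 20 mm tall, tapered over its top 6 mm.
- peg1 (a point): Foot of peg 1 of the stand, on the bar's top, where a socket's rim stands. The peg is 12 mm thick, 20 mm tall, tapered over its top 6 mm.
- peg2 (a point): Foot of peg 2 of the stand, on the bar's top, where a socket's rim stands. The peg is 12 mm thick, 20 mm tall, tapered over its top 6 mm.
- socket_a_shank (a point): Loose steel socket, 0.3 kg, 90 mm tall. Below: hexagonal body 40 mm tall, 38 mm across outer flats, open hex mouth down, 32 mm deep. Above: flat dark shank 16 (x) by 28 (y) by 50 mm tall, gripped across its 16 mm. Point: shank's centre, on the axis, 65 mm above the rim; z up, x across the 16 mm and square to one pair of flats of body and mouth. At the start mouth down over one of the pegs.
- socket_b_shank (a point): Socket b: the same point and axes, size and looks as socket a. The three sockets differ only in their hidden mouths: exactly one goes over the nut; the other two are too small by 2 mm or more and stop on top of the nut. Which one fits is not told, and the pegs they stand on change.
- socket_c_shank (a point): Socket c: the same point and axes, size and looks as sockets a and b.
- gauge: Loose wooden ring-gauge board with four holes, 150 x 50 mm, 10 mm tall, lying flat; origin under its centre. Bystander: not to be shifted.
- jar: Loose amber glass paste jar, 56 mm wide, 65 mm tall; origin under its centre. Bystander: not to be shifted.
- cup: Loose metal mug, 76 mm wide, 85 mm tall; origin under its centre. Bystander: not to be shifted.
- wrench: Loose open wrench lying flat; origin near its middle. Bystander: not to be shifted.
- mallet: Loose hammer with a wooden handle, lying; origin near its middle. Bystander: not to be shifted.
- screwdriver: Loose screwdriver, lying; origin near its middle. Bystander: not to be shifted.

How it is judged:
By the outcome, as a careful person would: the job done as asked, in the order asked, and still so for the second after the job is handed in, while the arm keeps its last pose, push and grip.
It also fails if it takes over 72 s, if anything falls off the work surface, if the arm or the gripper's body presses on something with over 40 N, if the wrist force passes 120 N, or if a joint passes its speed limit or range.

### The arm

A 6-joint arm with a two-finger parallel gripper is mounted at the origin on the work surface. World frame = base frame: x ahead of the robot, y to its left, z up, the work surface at z = 0. Lengths are in m, angles in rad, forces in N, time in s.
With the tool pointing down it reaches from about 0.375 to 0.975 m from the base axis. Payload 3.8 kg.
Tool frame: the origin (TCP) lies midway between the tips of the shut fingers; the grasp point (between the pads) lies 19 mm behind it; z points along the fingers, y is the direction in which the jaws open and shut (so a half turn about z gives the same grasp; the last joint's range is limited). The gripper opens to 85 mm and grips with 20 to 120 N. Pads are 22 mm wide; open, the fingers measure 114 mm over their backs; the gripper's body (76 mm by 85 mm) begins 54 mm behind the grasp point. The pads swing forward as they close: fully open they stand 13 mm farther back than shut.
Start: joints at [1.144, 0.264, 1.604, -0, 1.274, -0.037], TCP at [0.256, 0.624, 0.231] pointing down, gripper open.
Joint ranges: [-2.63, 2.63], [-0.94, 2.18], [0.31, 2.57], [-1.31, 4.45], [0, 2.66], [-2.55, 2.55]. Speed limits (rad/s): [2.57, 2.57, 3.14, 3.14, 3.14, 3.14].

### API

Orientations are given as a rotation vector (axis times angle).
In Python, from workcell import bot gives the robot as it stands.
- The arm moves only by the tool arm_command, never from a script. Its argument "targets" is text: rows parted by semicolons, each of 7 numbers parted by spaces: the shift along the tool's x, y, z in mm, then the turn, a rotation vector about the tool's x, y, z in degrees, then the opening, from 0 (shut) to 1 (fully open). A call has 1 to 10 rows; each row is the pose to reach, as a shift and turn from the pose commanded when the call began, along the tool's axes at that moment; what a row does not reach only later rows make up. A row lasts 1/12 s, in which the tool goes at most 41.7 mm and 7.16 degrees, less where a joint would pass 70% of its speed; a pose out of reach is approached as far as the arm can. A call with a gripper value outside its range is refused whole. The fingers move at their own pace and stop on an object; "newtons" is the grip in N (left out, the last holds). Time passes only in rows, so rows that repeat a pose let the fingers close. It gives the time, the measured TCP pose, the force and the opening at its end, in the units of the state.
- bot.read_state(): the state, without advancing time (a new reading comes with each control period).
- bot.read_camera(name): name is "side" or "top"; returns (picture, depth): 400x640x3 uint8, blue, green, red; 400x640 float32, m along the optical axis (not along the pixel's ray), 0 where there is no reading.
- bot.camera_params(name): a dict with "fov_y" (degrees; the focal length in pixels is half the picture's height over the tangent of half this angle, whatever the lens; pixels are square), "cx", "cy" (the principal point, pixels), "xyz" and "rotation" of the camera in the world. Camera axes: x right, y up, looking along -z (the intrinsics and any distortion apply to the point x, -y, -z); pixel columns grow to the right and rows downward; lengths in m; the calibration is good to about 2 mm. A picture is of the moment at which its call begins. camera_params takes no time and is no camera call.
- bot.finish_job(): hands the job in, once; it reports no verdict.
The state is a dict: "time": time; "q": joint angles; "joint_vel": joint speeds; "joint_torque": joint torques, N m; "tool_pos": TCP position; "tcp_rot": TCP orientation; "wrist_force": force on the tool from outside, world axes, zero at the start; "torque": the same for the moment, N m; "width": opening from 0.0 (shut) to 1.0 (fully open).
Only numpy, scipy, OpenCV 4.12 (cv2) and the standard library are available. Lean on these libraries where they do the work, as an engineer would, in place of code of your own. Each camera call takes 0.05 s, during which the arm holds its last target.

## Working session

There is one attempt and no reset: what is moved stays moved. The work goes in short steps, Python scripts to look and compute and a tool call to move; the robot and the scene stay as the last step left them, time stands still between calls to the robot, and variables do not carry over. Pictures are saved under pics/ and viewed, and the job is handed in when it is done.

Besides the shell and the picture viewer there is one more tool, called after "Call:" as name(argument=value, ...) on one line, values as JSON. arm_command: Moves the arm, as the interface text tells. Its arguments: {"type":"object","properties":{"targets":{"type":"string"},"newtons":{"type":"number"}},"required":["targets"]}

```bash
ls; mkdir -p pics
python3 - <<'E'
from workcell import bot
import cv2,numpy as np
print(bot.read_state())
for n in("side","top"):
    print(bot.camera_params(n))
    p,d=bot.read_camera(n); cv2.imwrite(f"pics/{n}0.png",p); np.save(f"{n}0.npy",d); print(d.min(),d.max(),(d==0).mean())
E
```

```text
pics
{'time': 0.0, 'q': array([ 1.14406382e+00,  2.64758212e-01,  1.60538139e+00,  9.64284551e-06,
        1.27369008e+00, -3.69182317e-02]), 'joint_vel': array([ 0.00035637, -0.00179438,  0.0024855 ,  0.0007056 , -0.00269994,
        0.00070185]), 'joint_torque': array([-5.72364479e-04, -5.15130007e+01, -3.67301273e+01,  1.82837534e-04,
        1.31450026e-02,  2.95686164e-05]), 'tool_pos': array([0.25621848, 0.62369096, 0.22995462]), 'tcp_rot': array([-0.60835204, -3.08159295,  0.00341602]), 'wrist_force': array([-0.80915765, -0.18951891, -0.00503615]), 'torque': array([ 0.01748284, -0.01383268, -0.01278889]), 'width': 0.9990555531150438}
{'fov_y': 55.48632971196973, 'cx': 317.1380010777839, 'cy': 200.2052328665717, 'xyz': array([ 0.50958529, -0.83071418,  0.71656148]), 'rotation': array([ 0.96630787, -0.0021949 , -0.05480919])}
0.0 3.1645434 0.0039375
{'fov_y': 57.38251585267521, 'cx': 325.1798294058162, 'cy': 204.82141347237973, 'xyz': array([0.38540045, 0.03680011, 0.9954173 ]), 'rotation': array([ 0.12479205, -0.09574559, -1.55438513])}
0.0 1.9403177 0.00400390625
```

View pics/side0.png

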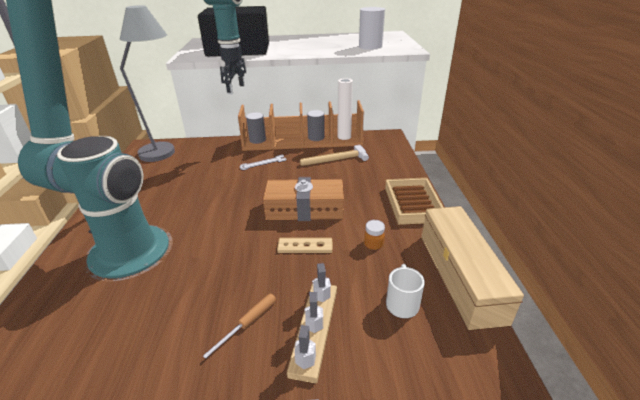

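View pics/top0.png

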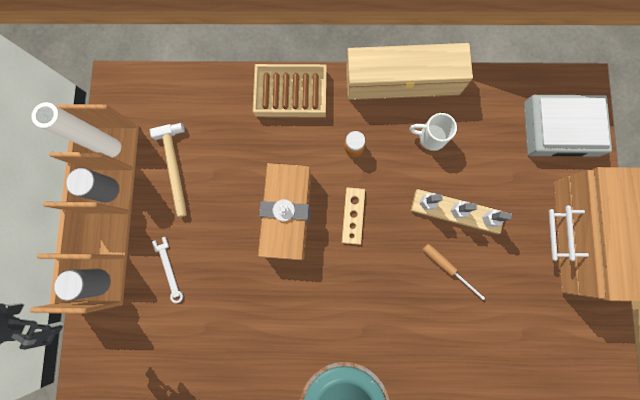

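The side view shows the press near (304,198) and the stand with three sockets at (321,285), (314,312) and (305,345). In the top view the press is at (285,210), and the sockets are at about (430,200), (463,209) and (497,217). Next I'll back-project these to world points.

```bash
cat > h.py <<'E'
import numpy as np,cv2
from scipy.spatial.transform import Rotation as R
from workcell import bot
def K(n):
    c=bot.camera_params(n); f=200/np.tan(np.radians(c['fov_y']/2)); return c,f
def world(n,d):
    c,f=K(n); v,u=np.mgrid[0:400,0:640].astype(float)
    P=np.stack([(u-c['cx'])/f*d,-(v-c['cy'])/f*d,-d],-1)
    return P@R.from_rotvec(c['rotation']).as_matrix().T+c['xyz']
def proj(n,p):
    c,f=K(n); q=(np.atleast_2d(p)-c['xyz'])@R.from_rotvec(c['rotation']).as_matrix()
    return np.c_[c['cx']+f*q[:,0]/-q[:,2],c['cy']+f*q[:,1]/q[:,2]]
def ray(n,u,v,z):
    c,f=K(n); r=R.from_rotvec(c['rotation']).apply([(u-c['cx'])/f,-(v-c['cy'])/f,-1]); return c['xyz']+r*(z-c['xyz'][2])/r[2]
E
python3 - <<'E'
from h import *
np.set_printoptions(precision=4,suppress=True)
for n,tp in(("top",[(100,350),(230,200),(380,300),(550,300),(300,180),(270,240),(353,230)]),("side",[(200,230),(250,350),(400,350),(450,330),(275,187),(335,187)])):
    W=world(n,np.load(n+"0.npy"))
    for u,v in tp: print(n,u,v,W[v,u])
W=world("top",np.load("top0.npy")); Ws=world("side",np.load("side0.npy"))
for nm,W,roi in(("top",W,(slice(170,250),slice(400,520))),("side",Ws,(slice(255,385),slice(285,345)))):
    A=W[roi]; m=A[...,2]>.088
    nl,l,s,c=cv2.connectedComponentsWithStats(m.astype(np.uint8))
    for i in range(1,nl):
        if s[i,4]>15:
            p=A[l==i]; print(nm,s[i],'z',p[:,2].min(),np.percentile(p[:,2],[50,90]),p[:,2].max())
            t=p[p[:,2]>np.percentile(p[:,2],90)-.006]
            (cx,cy),(w,h),a=cv2.minAreaRect((t[:,:2]*1000).astype(np.float32)); print('  top rect',cx,cy,w,h,a,len(t))
    b=A[(A[...,2]>.016)&(A[...,2]<.024)]
    print('bar',cv2.minAreaRect((b[:,:2]*1000).astype(np.float32)))
for nm,W,roi in(("top",world("top",np.load("top0.npy")),(slice(150,270),slice(250,320))),("side",Ws,(slice(170,225),slice(255,355)))):
    A=W[roi]
    for lo,hi in((.074,.081),(.081,.0865),(.0865,.096),(.096,.101),(.101,.108)):
        b=A[(A[...,2]>lo)&(A[...,2]<hi)]
        if len(b)>4: print(nm,lo,len(b),cv2.minAreaRect((b[:,:2]*1000).astype(np.float32)),b.mean(0))
E
python3 -c "
import cv2
p=cv2.imread('pics/top0.png')
a=cv2.resize(p[180:245,405:520],None,fx=6,fy=6,interpolation=2);b=cv2.resize(p[160:265,255:315],None,fx=5,fy=5,interpolation=2)
cv2.imwrite('pics/a.png',a);cv2.imwrite('pics/b.png',b)
p=cv2.imread('pics/side0.png');cv2.imwrite('pics/c.png',cv2.resize(p[260:385,280:345],None,fx=4.5,fy=4.5,interpolation=2))"
```

```text
top 100 350 [ 0.1328  0.6439 -0.0008]
top 230 200 [ 0.5367  0.3205 -0.0013]
top 380 300 [ 0.2735 -0.0927 -0.0015]
top 550 300 [ 0.281  -0.5386 -0.0013]
top 300 180 [0.5788 0.1204 0.0773]
top 270 240 [0.4243 0.1916 0.0795]
top 353 230 [ 0.4571 -0.0197  0.0116]
side 200 230 [ 0.183   0.078  -0.0011]
side 250 350 [ 0.374  -0.3404 -0.0007]
side 400 350 [ 0.6898 -0.3614  0.0011]
side 450 330 [ 0.8095 -0.3203  0.0018]
side 275 187 [0.4113 0.1756 0.0783]
side 335 187 [0.5981 0.1619 0.0771]
top [ 29  24  14   8 101] z 0.08955008676786347 [0.1091 0.1113] 0.9954173009849122
  top rect 468.1034240722656 -94.40728759765625 21.980491638183594 309.41473388671875 28.160751342773438 79
top [ 62  33  15   8 105] z 0.08803398832421105 [0.1092 0.1114] 0.11289190963992435
  top rect 512.2628173828125 -299.2958068847656 15.051403999328613 26.641569137573242 1.1736783981323242 79
top [ 96  41  16   9 118] z 0.08803598711155303 [0.1088 0.1116] 0.9954173009849122
  top rect 445.74493408203125 -177.97900390625 23.756446838378906 445.5578308105469 12.641228675842285 85
bar ((467.8401794433594, -288.7072143554
[... 1434 characters left out ...]
0.1044]
side 0.074 1295 ((501.28631591796875, 155.41485595703125), (120.62683868408203, 239.90602111816406), 85.92217254638672) [0.5015 0.1522 0.0776]
side 0.081 202 ((499.300537109375, 154.4580078125), (167.4061279296875, 115.40331268310547), 28.921213150024414) [0.5013 0.1479 0.084 ]
side 0.0865 64 ((502.1941833496094, 153.13818359375), (50.87540817260742, 42.03173065185547), 4.437983512878418) [0.5016 0.1506 0.0887]
side 0.096 19 ((500.1540222167969, 154.1751708984375), (21.184818267822266, 21.208480834960938), 9.34143352508545) [0.4992 0.1521 0.0993]
side 0.101 22 ((502.3704528808594, 157.70986938476562), (17.921934127807617, 21.939496994018555), 64.80345153808594) [0.5021 0.1569 0.1041]
```

View crops.

View pics/a.png

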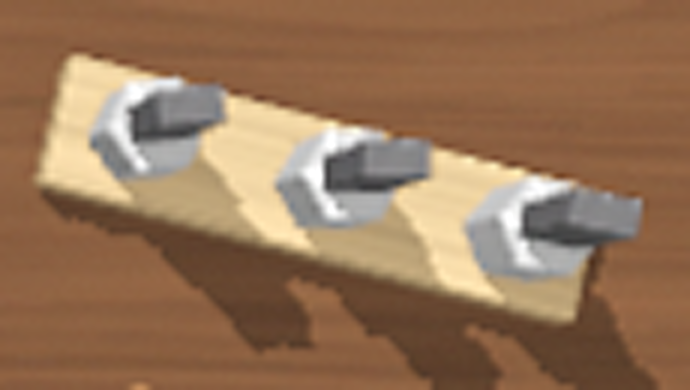

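View pics/b.png

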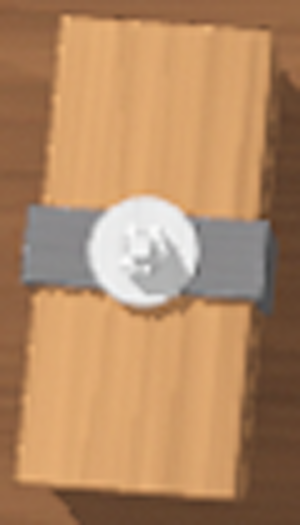

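View pics/c.png

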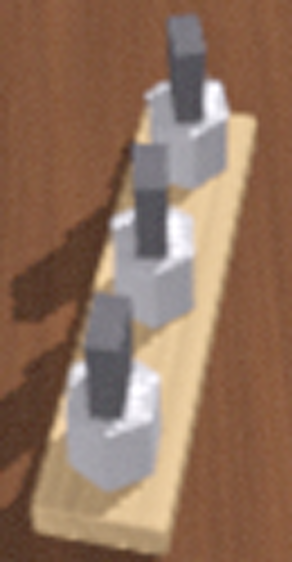

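Run:
```python
from h import *
np.set_printoptions(precision=1,suppress=True,linewidth=200)
for nm in("top","side"):
    W=world(nm,np.load(nm+"0.npy"))*1000
    V=W.reshape(-1,3)
    for k,c in enumerate([(468,-94),(0,0),(0,0)][:0]): pass
    roi=(slice(170,250),slice(400,520)) if nm=="top" else (slice(255,385),slice(285,345))
    A=W[roi].reshape(-1,3)
    # stand axis approx from bar rect
    t=A[(A[:,2]>105)&(A[:,2]<125)]
    y=np.sort(t[:,1]); 
    ks=[t[(np.abs(t[:,1]-c)<35)] for c in(-215,-300,-382)]
    for k in ks: 
        if len(k)>5: print(nm,len(k),cv2.minAreaRect(k[:,:2].astype(np.float32)),k[:,2].mean(),k.mean(0), 'bbox',k.min(0),k.max(0))
    # nut heights hist
    m=np.abs(V[:,0]-501)<28; m&=np.abs(V[:,1]-157)<28; m&=V[:,2]<130
    print(nm,np.histogram(V[m][:,2],bins=np.arange(80,112,1.)))
```

```text
top 79 ((533.511962890625, -217.41983032226562), (15.29957389831543, 27.51211929321289), 1.0805515050888062) 109.48343965034725 [ 533.5 -217.4  109.5] bbox [ 525.8 -231.3  105.2] [ 541.2 -203.6  114.4]
top 82 ((512.2628173828125, -299.2958068847656), (15.051403999328613, 26.641569137573242), 1.1736783981323242) 109.67366591679576 [ 512.2 -299.4  109.7] bbox [ 504.8 -312.5  105.3] [ 520.  -286.   112.9]
top 84 ((491.5923156738281, -382.5008850097656), (29.240293502807617, 16.477354049682617), 80.26376342773438) 109.64633083953133 [ 491.4 -381.9  109.6] bbox [ 481.6 -396.1  105.7] [ 501.  -367.8  114.4]
top (array([ 6,  5,  8, 12, 33, 40, 62, 67, 49, 25, 15,  2,  3,  0,  0,  1,  1,  1,  4,  8, 10, 11, 11,  5,  5,  5, 11,  9,  3,  2,  0]), array([ 80.,  81.,  82.,  83.,  84.,  85.,  86.,  87.,  88.,  89.,  90.,  91.,  92.,  93.,  94.,  95.,  96.,  97.,  98.,  99., 100., 101., 102., 103., 104., 105., 106., 107., 108., 109., 110., 111.]))
side 73 ((533.872314453125, -219.4686279296875), (15.919971466064453, 29.88990020751953), 7.757012367248535) 109.67113800012511 [ 534.  -220.3  109.7] bbox [ 525.2 -234.4  105.7] [ 542.3 -203.7  112.3]
side 93 ((513.6359252929688, -301.48040771484375), (28.288902282714844, 14.500631332397461), 88.04207611083984) 109.83072855757095 [ 513.3 -302.7  109.8] bbox [ 505.9 -315.6  105.8] [ 521.2 -287.1  112. ]
side 124 ((491.8576965332031, -383.4136962890625), (28.75583839416504, 16.014488220214844), 78.37928009033203) 109.75749140027074 [ 491.9 -384.7  109.8] bbox [ 482.9 -397.8  105.7] [ 502.2 -368.9  112. ]
side (array([ 1,  3,  5,  9, 11, 24, 28, 24,  9,  6,  1,  2,  1,  1,  3,  3,  0,  4,  4,  3,  8,  6,  3,  2,  3,  1,  6,  1,  0,  1,  0]), array([ 80.,  81.,  82.,  83.,  84.,  85.,  86.,  87.,  88.,  89.,  90.,  91.,  92.,  93.,  94.,  95.,  96.,  97.,  98.,  99., 100., 101., 102., 103., 104., 105., 106., 107., 108., 109., 110., 111.]))
```

The shanks sit at about (534,-218), (513,-300) and (492,-383) mm, with tops at 110 mm as expected and 85 mm apart. Next I'll measure the nut's centre and yaw.

Run:
```python
from h import *
np.set_printoptions(precision=1,suppress=True,linewidth=200)
out=[]
for nm in("top","side"):
    p=cv2.imread(f"pics/{nm}0.png")
    u,v=proj(nm,[.501,.157,.095])[0]; print(nm,u,v)
    u0,v0=int(u)-19,int(v)-17
    c=p[v0:v0+34,u0:u0+38]; g=cv2.cvtColor(c,cv2.COLOR_BGR2GRAY).astype(float)
    g=cv2.resize(g,None,fx=10,fy=10,interpolation=cv2.INTER_CUBIC)
    out.append(np.clip((g-60)*255/190,0,255).astype(np.uint8))
    # washer mask : bright
    hsv=cv2.cvtColor(p,cv2.COLOR_BGR2HSV)
    print(u0,v0); print(cv2.cvtColor(c,cv2.COLOR_BGR2GRAY)[4:30,4:34])
cv2.imwrite("pics/nut.png",np.hstack(out))
s=bot.read_state(); print(R.from_rotvec(s['tcp_rot']).as_matrix())
```

```text
top 283.9378602493369 209.015120399365
264 192
[[177 177 179 180 176 177 178 176 176 177 173 170 174 179 181 180 175 173 173 171 173 173 174 175 177 174 166 166 169 172]
 [175 176 180 179 177 177 179 176 176 177 174 170 175 179 182 180 174 173 172 171 172 173 174 176 177 174 165 166 170 172]
 [176 176 180 179 178 178 179 176 176 179 177 171 174 177 180 176 171 170 169 168 172 173 174 176 177 174 167 167 170 173]
 [176 177 182 179 178 179 179 175 177 179 176 169 183 202 204 213 212 208 194 178 169 172 173 176 177 172 166 167 170 174]
 [177 180 183 181 180 180 179 176 176 177 184 207 227 229 226 230 232 231 229 225 206 180 171 175 175 171 166 167 171 174]
 [168 161 162 161 164 165 162 156 180 213 228 231 235 233 230 233 235 234 237 237 233 225 204 173 175 170 167 168 171 174]
 [145 140 141 139 141 143 137 151 204 234 238 235 233 232 229 232 234 234 236 236 237 236 229 201 158 155 168 170 173 176]
 [139 138 139 138 136 134 151 199 231 237 235 234 232 231 230 233 234 234 235 236 236 236 236 219 161 136 147 154 163 157]
 [138 139 139 139 137 142 191 233 236 235 235 233 235 238 231 232 233
[... 4750 characters left out ...]
 162 162 163 160 160 162 162]
 [158 159 159 158 158 158 145 110 110 117 122 122 126 121 118 122 119 123 124 121 119 124 142 158 162 159 160 160 159 160]
 [154 155 154 155 156 156 147 121 112 121 122 126 122 121 121 124 120 122 125 126 121 126 146 156 157 155 154 154 156 157]
 [159 157 160 159 158 158 160 144 124 127 124 123 123 123 122 123 125 123 122 123 122 131 146 160 159 160 160 160 159 162]
 [161 161 163 164 161 162 164 148 124 133 127 126 125 124 126 123 125 121 124 125 123 129 150 160 163 161 160 161 161 158]
 [158 158 158 159 158 155 157 140 121 130 127 129 125 122 122 126 124 126 123 124 126 128 145 154 153 155 153 156 152 152]]
[[-0.9  0.4 -0. ]
 [ 0.4  0.9 -0. ]
 [ 0.  -0.  -1. ]]
```

View pics/nut.png

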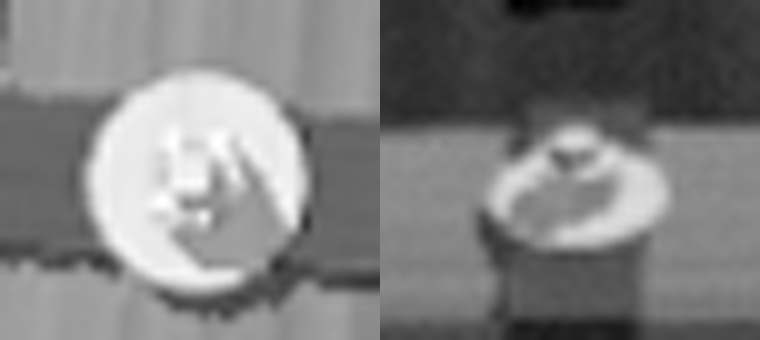

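```bash
python3 - <<'E'
from h import *
np.set_printoptions(precision=2,suppress=True,linewidth=200)
# washer contour ellipses -> ray to z=.087
p=cv2.imread("pics/top0.png"); 
for nm,(u0,v0) in(("top",(264,192)),("side",(284,167))):
    p=cv2.imread(f"pics/{nm}0.png")[v0:v0+34,u0:u0+38]
    g=cv2.resize(cv2.cvtColor(p,cv2.COLOR_BGR2GRAY),None,fx=8,fy=8,interpolation=cv2.INTER_CUBIC)
    hsv=cv2.resize(cv2.cvtColor(p,cv2.COLOR_BGR2HSV),None,fx=8,fy=8,interpolation=cv2.INTER_CUBIC)
    thr=192 if nm=="top" else 190
    m=((g>thr)).astype(np.uint8)
    cs,_=cv2.findContours(m,cv2.RETR_EXTERNAL,cv2.CHAIN_APPROX_NONE)
    c=max(cs,key=cv2.contourArea); h=cv2.convexHull(c)
    # resample filled hull contour
    f=np.zeros_like(m); cv2.fillPoly(f,[h],1); hc=max(cv2.findContours(f,0,cv2.CHAIN_APPROX_NONE)[0],key=cv2.contourArea)
    W=np.array([ray(nm,(x+.5)/8-.5+u0,(y+.5)/8-.5+v0,.087)[:2]*1000 for x,y in hc[:,0]])
    (cx,cy),r=cv2.minEnclosingCircle(W.astype(np.float32))
    A=np.c_[2*W,np.ones(len(W))]; s=np.linalg.lstsq(A,(W**2).sum(1),rcond=None)[0]
    print(nm,'enc',cx,cy,r,'fit',s[:2],np.sqrt(s[2]+s[0]**2+s[1]**2))
    cc=s[:2]/1000
    print('nut top ctr px crop',proj(nm,[*cc,.101])-[u0,v0],'stud top',proj(nm,[*cc,.107])-[u0,v0])
# nut orientation: depth points of nut
pts=[]
for nm in("top","side"):
    W=world(nm,np.load(nm+"0.npy")).reshape(-1,3)*1000
    m=(np.hypot(W[:,0]-501,W[:,1]-157)<17)&(W[:,2]>97)&(W[:,2]<112)
    q=W[m]; print(nm,len(q),q.mean(0)); 
    o=q[np.argsort(-np.hypot(*(q[:,:2]-[501,157]).T))][:16]
    print(o.T)
E
python3 - <<'E'
import cv2,numpy as np
p=cv2.imread('pics/top0.png')[198:220,272:298]
g=cv2.resize(p,None,fx=28,fy=26,interpolation=cv2.INTER_NEAREST)
cv2.imwrite('pics/nut2.png',np.clip((g.astype(float)-150)*2.4,0,255).astype(np.uint8))
E
```

```text
top enc 500.8932800292969 159.7263641357422 28.04679298400879 fit [500.95 160.08] 27.298609292186462
nut top ctr px crop [[18.38 16.71]] stud top [[18.06 16.39]]
side enc 501.25018310546875 165.6836395263672 33.112918853759766 fit [504.44 163.93] 26.197857629102273
nut top ctr px crop [[20.57 14.47]] stud top [[20.49 12.8 ]]
top 85 [500.63 158.6  103.38]
[[505.16 502.76 492.94 500.13 512.97 490.39 507.52 488.28 495.11 509.89 512.64 490.37 492.5  512.76 504.78 512.74]
 [171.19 171.21 168.56 170.97 164.18 165.9  168.6  156.19 168.25 166.03 161.34 163.35 165.52 158.94 168.24 156.41]
 [100.33  99.61  98.55 100.65  98.89  99.22 101.58  97.02 101.2  102.73 101.41  99.72 102.43 100.8  103.45 101.15]]
side 42 [500.88 154.62 102.05]
[[508.48 499.12 511.38 490.09 511.51 508.34 490.35 508.88 511.65 493.15 490.19 490.37 511.81 493.56 499.25 505.96]
 [144.93 143.26 148.93 150.09 149.66 147.   163.31 166.36 152.37 148.61 153.75 153.45 159.85 164.75 146.59 165.92]
 [103.53  97.92  97.27  97.66 100.4   98.65 100.19 100.95 102.29  98.43  98.95 102.73 101.21 102.74  99.39 104.97]]
```

View pics/nut2.png

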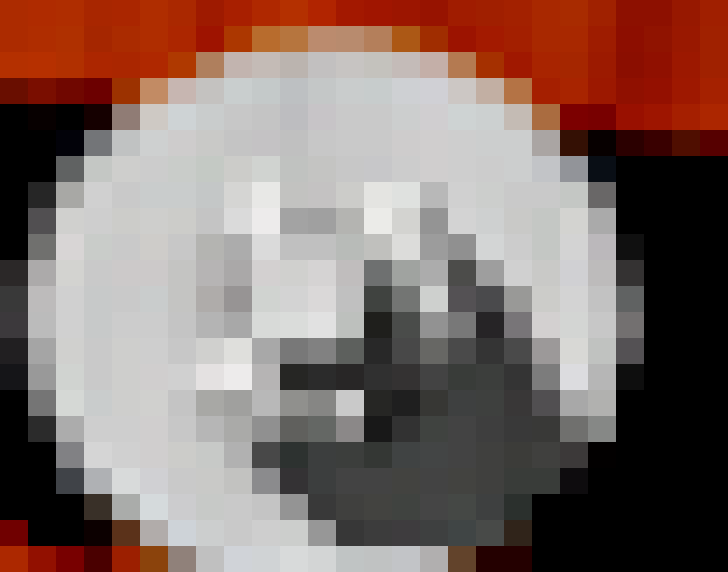

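Run:
```python
from h import *
np.set_printoptions(precision=0,suppress=True,linewidth=220)
D={}
for nm,sl in(("top",(slice(200,220),slice(274,294))),("side",(slice(173,190),slice(292,318)))):
    ds=[]
    for k in range(6):
        p,d=bot.read_camera(nm); ds.append(np.where(d>0,d,np.nan))
    d=np.nanmedian(ds,0); print(nm,np.nanstd(ds,0)[sl].mean())
    np.save(nm+"m.npy",d)
    W=world(nm,d)*1000
    print((W[sl][...,2]).round().astype(int))
    q=W[sl].reshape(-1,3); q=q[(q[:,2]>97)&(q[:,2]<112)]
    # angular extent: support function
    c=np.array([501,158.5])
    for a in range(0,180,15):
        n=np.array([np.cos(np.radians(a)),np.sin(np.radians(a))]); s=(q[:,:2]-c)@n; print(a,s.min().round(1),s.max().round(1),(s.max()-s.min()).round(1),end=' | ')
    print()
```

```text
top 0.0013644462
[[ 80  78  79  78  77  86  87  88  87  87  86  88  87  89  86  78  78  78  77  77]
 [ 84  79  78  79  87  87  86  86  88  88  88  87  87  87  88  88  88  79  77  79]
 [ 85  82  88  88  88  87  86  88  89  87  86  87  87  88  87  87  88  87  78  78]
 [ 84  85  87  88  88  89  87  87  87  87  88  87  86  87  88  88  87  87  87  85]
 [ 85  89  87  87  89  88  88 103 100 102 101  88  88  88  88  87  88  87  86  85]
 [ 88  87  88  86  86  89 101 100 103 101 101 102 101  87  87  86  88  87  87  88]
 [ 88  88  85  87  89 102 101 106 108 107 106 101 101 101  88  87  87  88  85  86]
 [ 87  88  88  88 101 102 107 106 107 108 106 108 101 101  87  87  88  87  87  88]
 [ 88  86  87  87 102 102 108 107 107 107 107 108 102  99  90  87  86  87  87  87]
 [ 88  88  86  88 101 101 108 107 107 108 107 108 101 102 101  86  87  86  86  88]
 [ 87  86  87  88  88 102 105 108 108 108 108 106 103 101 101  87  87  87  87  87]
 [ 87  88  89  86  87 102 101 106 107 107 104 100 101 101  92  87  87  87  88  86]
 [ 87  87  88  89  87 101 102 101 102 102 100 102 101  92  87  88  87  87  86  87]
 [ 8
[... 2228 characters left out ...]
78  77  77  78]
 [ 78  78  77  78  86  86  87  86  93  94  95  96  95  94  94  94  87  86  87  86  87  77  77  77  77  78]
 [ 78  78  77  77  87  88  87  86  88  90  91  93  92  90  91  89  87  87  86  86  87  77  77  77  77  78]
 [ 77  77  78  77  88  86  86  86  87  87  88  90  88  88  86  87  87  86  86  86  86  78  78  78  77  78]
 [ 78  77  78  78  86  85  86  87  86  87  86  87  86  86  86  86  86  87  86  86  78  78  78  78  78  79]]
0 -10.8 10.8 21.6 | 15 -11.9 11.1 22.9 | 30 -12.2 11.3 23.4 | 45 -11.6 11.8 23.4 | 60 -13.4 11.6 25.0 | 75 -14.5 10.6 25.0 | 90 -14.5 10.7 25.2 | 105 -13.6 12.3 25.9 | 120 -13.1 13.0 26.2 | 135 -13.9 12.9 26.7 | 150 -13.7 11.9 25.5 | 165 -12.5 10.9 23.5 |
```

```bash
cat >> h.py <<'E'
def tgt(x,y,z,yaw):
    "mm, deg: shift+turn in tool axes; yaw of tool y (mod 180), tool pointing straight down"
    s=bot.read_state(); T=R.from_rotvec(s['tcp_rot'])
    a=np.radians(yaw); best=None
    for k in(0,np.pi):
        yy=np.array([np.cos(a+k),np.sin(a+k),0]); zz=np.array([0,0,-1.]); G=R.from_matrix(np.c_[np.cross(yy,zz),yy,zz])
        rv=np.degrees((T.inv()*G).as_rotvec())
        if best is None or np.linalg.norm(rv)<np.linalg.norm(best): best=rv
    sh=T.inv().apply(np.array([x,y,z])-s['tool_pos']*1000)
    print('t %.2f'%s['time'],'shift',sh.round(1),'turn',best.round(1),'F',s['wrist_force'].round(1),'w %.3f'%s['width'],'q',s['q'].round(2))
    yv=T.as_matrix()[:,1]; print(' tcp',(s['tool_pos']*1000).round(1),'jaw yaw %.2f'%np.degrees(np.arctan2(yv[1],yv[0])),'zax',T.as_matrix()[:,2].round(3))
E
python3 - <<'E'
from h import *
tgt(534,-219,200,4)
b={}
for nm,roi in(("top",(slice(170,250),slice(400,520))),("side",(slice(255,385),slice(285,345)))):
    A=world(nm,np.load(nm+"m.npy"))[roi].reshape(-1,3); A=A[~np.isnan(A[:,0])]; A=A[(A[:,2]>.012)&(A[:,2]<.03)&(A[:,1]<-.15)]
    print(nm,cv2.minAreaRect((A[:,:2]*1000).astype(np.float32)))
# nut side planes in side view
W=world("side",np.load("sidem.npy"))*1000
for c in(slice(300,303),slice(304,308)):
    q=W[184:188,c].reshape(-1,3); A=np.c_[q[:,0],np.ones(len(q))]; k=np.linalg.lstsq(A,q[:,1],rcond=None)[0]; print('face slope deg',np.degrees(np.arctan(k[0])))
E
```

```text
t 0.70 shift [-577.1 -674.7   31.3] turn [ 0.  -0.  63.7] F [ 0.2  0.4 -1. ] w 1.000 q [ 1.14  0.26  1.6  -0.    1.27 -0.04]
 tcp [256.5 624.4 231.3] jaw yaw 67.67 zax [ 0.  0. -1.]
top ((467.3576965332031, -288.7444763183594), (240.39892578125, 154.48802185058594), 75.75801849365234)
side ((512.8444213867188, -300.7516784667969), (240.37950134277344, 60.24599075317383), 75.68209838867188)
face slope deg -38.69889470710241
face slope deg 11.989011944828887
```

Call:
arm_command(targets="-200 -234 0 0 0 25 1;-577 -675 15 0 0 64 1;-577 -675 15 0 0 64 1;-577 -675 15 0 0 64 1;-577 -675 15 0 0 64 1;-577 -675 15 0 0 64 1;-577 -675 15 0 0 64 1;-577 -675 15 0 0 64 1;-577 -675 15 0 0 64 1;-577 -675 15 0 0 64 1")

```text
time: 1.53
tool_pos: [0.3867, 0.2268, 0.225]
tcp_rot: [2.154, 2.286, 0.002]
wrist_force: [0.0, 0.8, -0.4]
width: 1.0
```

```bash
python3 -c "
from h import *
tgt(534,-219,200,4)"
```

```text
t 1.53 shift [-453.8  120.5   24.9] turn [ 0.1 -0.  -0.6] F [ 0.   0.8 -0.4] w 1.000 q [ 0.47 -0.17  2.07 -0.    1.24  0.42]
 tcp [386.7 226.8 225. ] jaw yaw 3.41 zax [ 0.001  0.001 -1.   ]
```

Call:
arm_command(targets="-454 120 25 0 0 -0.6 1;-454 120 25 0 0 -0.6 1;-454 120 25 0 0 -0.6 1;-454 120 25 0 0 -0.6 1;-454 120 25 0 0 -0.6 1;-454 120 25 0 0 -0.6 1;-454 120 25 0 0 -0.6 1;-454 120 25 0 0 -0.6 1;-454 120 25 0 0 -0.6 1;-454 120 25 0 0 -0.6 1")

```text
time: 2.37
tool_pos: [0.5187, -0.1684, 0.2028]
tcp_rot: [2.137, 2.301, 0.001]
wrist_force: [0.6, -0.5, 0.2]
width: 1.002
```

```bash
python3 -c "
from h import *
tgt(534,-219,200,4)"
```

```text
t 2.37 shift [-51.6  11.5   2.8] turn [0.1 0.  0.2] F [ 0.6 -0.5  0.2] w 1.002 q [-0.36  0.04  1.92  0.    1.19 -0.43]
 tcp [ 518.7 -168.4  202.8] jaw yaw 4.23 zax [ 0.001 -0.    -1.   ]
```

Call:
arm_command(targets="-46 10 3 0 0 0 1;-46 10 3 0 0 0 1;-46 10 3 0 0 0 1;-46 10 3 0 0 0 1")

```text
time: 2.7
tool_pos: [0.5314, -0.2111, 0.1992]
tcp_rot: [-2.138, -2.3, -0.0]
wrist_force: [0.4, 0.5, -0.2]
width: 0.996
```

```bash
python3 -c "
from h import *
tgt(534,-219,66,4)
for n in('top','side'):
    p,d=bot.read_camera(n); c=p[150:280,380:540] if n=='top' else p[200:390,260:380]
    cv2.imwrite('pics/'+n+'1.png',cv2.resize(c,None,fx=3.0,fy=3.0,interpolation=2))
a=cv2.imread('pics/top1.png');b=cv2.imread('pics/side1.png')
o=np.zeros((570,840,3),np.uint8);o[:390,:480]=a;o[:570,480:]=b;cv2.imwrite('pics/v1.png',cv2.resize(o,(800,543)))
"
```

```text
t 2.70 shift [ -8.2   2.1 133.2] turn [-0.  -0.1  0.2] F [ 0.4  0.5 -0.2] w 0.996 q [-0.42  0.09  1.86  0.    1.19 -0.5 ]
 tcp [ 531.4 -211.1  199.2] jaw yaw 4.19 zax [-0.001  0.001 -1.   ]
```

View pics/v1.png

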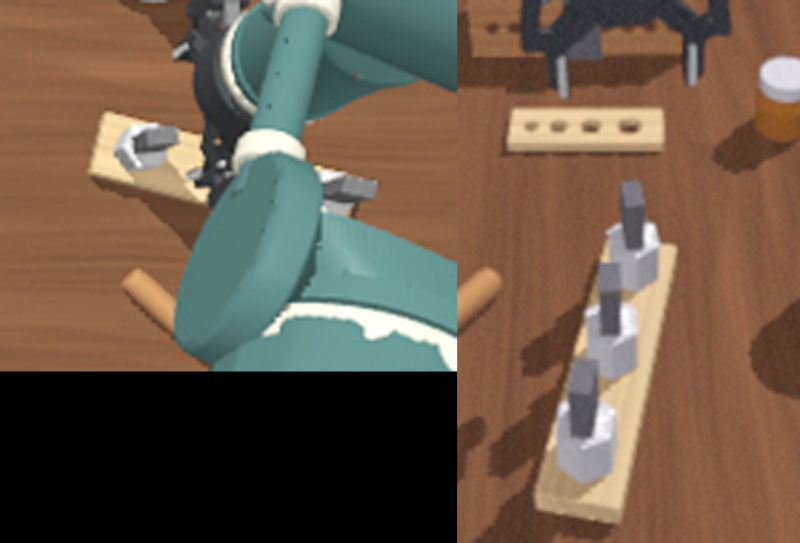

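Call:
arm_command(targets="-8 2 0 0 0 0 1;-8 2 30 0 0 0 1;-8 2 60 0 0 0 1;-8 2 60 0 0 0 1")

```text
time: 3.13
tool_pos: [0.5304, -0.2163, 0.1339]
tcp_rot: [-2.129, -2.298, 0.005]
wrist_force: [-1.2, 1.3, -1.4]
width: 1.005
```

```bash
python3 -c "
from h import *
tgt(534,-219,66,4)
p,d=bot.read_camera('side'); cv2.imwrite('pics/v2.png',cv2.resize(p[200:390,260:380],None,fx=3,fy=3,interpolation=2))"
```

```text
t 3.13 shift [-3.3  3.9 67.9] turn [-0.5 -0.3  0.4] F [-1.2  1.3 -1.4] w 1.005 q [-0.43  0.16  1.92 -0.    1.07 -0.51]
 tcp [ 530.4 -216.3  133.9] jaw yaw 4.36 zax [-0.009  0.004 -1.   ]
```

View pics/v2.png

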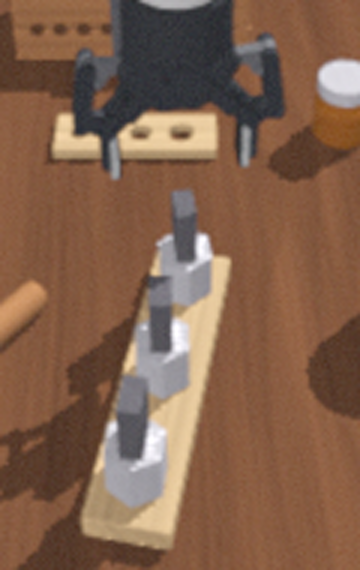

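Call:
arm_command(targets="-3 3 25 0 0 0 1;-3 3 45 0 0 0 1;-3 3 60 0 0 0 1;-3 3 66 0 0 0 1;-3 3 66 0 0 0 1;-3 3 66 0 0 0 1")

```text
time: 3.68
tool_pos: [0.5385, -0.2219, 0.075]
tcp_rot: [2.135, 2.302, 0.001]
wrist_force: [0.2, -0.3, -0.6]
width: 1.003
```

```bash
python3 -c "
from h import *
tgt(534,-219,66,4)
p,d=bot.read_camera('side'); cv2.imwrite('pics/v3.png',cv2.resize(p[200:390,260:380],None,fx=3,fy=3,interpolation=2))"
```

```text
t 3.68 shift [ 3.3 -4.3  9. ] turn [0.1 0.  0.3] F [ 0.2 -0.3 -0.6] w 1.003 q [-0.43  0.23  1.95 -0.    0.96 -0.51]
 tcp [ 538.5 -221.9   75. ] jaw yaw 4.30 zax [ 0.002 -0.001 -1.   ]
```

View pics/v3.png

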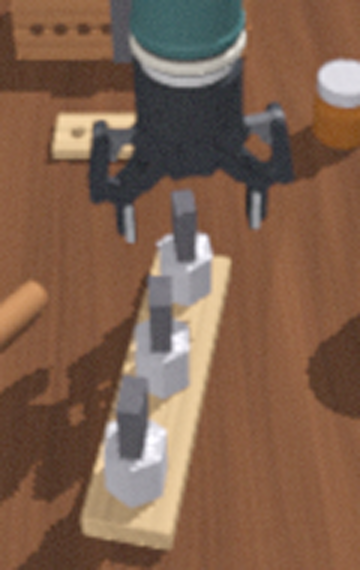

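Call:
arm_command(targets="0 0 0 0 0 0 1;0 0 0 0 0 0 1;0 0 0 0 0 0 1")

```text
time: 3.98
tool_pos: [0.5383, -0.2221, 0.0746]
tcp_rot: [2.136, 2.301, 0.001]
wrist_force: [-0.1, 0.6, -0.3]
width: 1.003
```

```bash
python3 -c "
from h import *
tgt(534,-219,66,4)"
```

```text
t 3.98 shift [ 3.4 -4.1  8.6] turn [0.1 0.1 0.3] F [-0.1  0.6 -0.3] w 1.003 q [-0.43  0.23  1.95 -0.    0.95 -0.51]
 tcp [ 538.3 -222.1   74.6] jaw yaw 4.27 zax [ 0.002 -0.001 -1.   ]
```

Call:
arm_command(targets="3.4 -4 3 0 0 0 1;3.4 -4 8.5 0 0 0 1;3.4 -4 8.5 0 0 0 1;3.4 -4 8.5 0 0 0 0;3.4 -4 8.5 0 0 0 0;3.4 -4 8.5 0 0 0 0;3.4 -4 8.5 0 0 0 0;3.4 -4 8.5 0 0 0 0;3.4 -4 8.5 0 0 0 0;3.4 -4 8.5 0 0 0 0", newtons=60)

```text
time: 4.82
tool_pos: [0.5336, -0.2188, 0.0652]
tcp_rot: [2.137, 2.302, 0.0]
wrist_force: [1.1, -0.4, 0.5]
width: 0.177
```

```bash
python3 -c "
from h import *
tgt(534,-219,66,4)
p,d=bot.read_camera('side'); cv2.imwrite('pics/v4.png',cv2.resize(p[200:390,260:380],None,fx=3,fy=3,interpolation=2))"
```

```text
t 4.82 shift [-0.2  0.4 -0.8] turn [0.  0.  0.3] F [ 1.1 -0.4  0.5] w 0.177 q [-0.43  0.24  1.97 -0.    0.94 -0.51]
 tcp [ 533.6 -218.8   65.2] jaw yaw 4.27 zax [ 0.001 -0.    -1.   ]
```

View pics/v4.png

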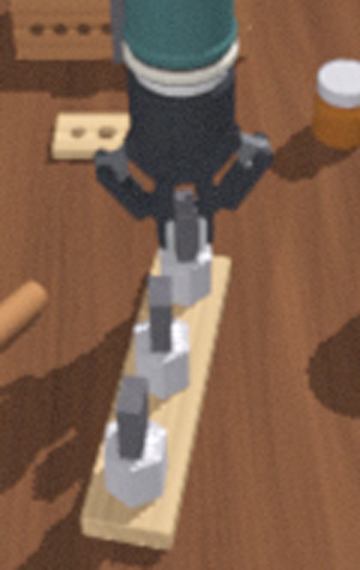

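Call:
arm_command(targets="0 0 -15 0 0 0 0;0 0 -40 0 0 0 0;0 0 -75 0 0 0 0;0 0 -115 0 0 0 0;0 0 -135 0 0 0 0;0 0 -135 0 0 0 0;0 0 -135 0 0 0 0;0 0 -135 0 0 0 0", newtons=80)

```text
time: 5.53
tool_pos: [0.532, -0.2181, 0.1978]
tcp_rot: [-2.135, -2.3, 0.002]
wrist_force: [-0.9, -0.1, -2.9]
width: 0.178
```

```bash
python3 -c "
from h import *
tgt(501,157.5,200,-7)"
```

```text
t 5.53 shift [376.8  -3.   -1.5] turn [-0.2 -0.1 11.3] F [-0.9 -0.1 -2.9] w 0.178 q [-0.43  0.1   1.86  0.    1.19 -0.51]
 tcp [ 532.  -218.1  197.8] jaw yaw 4.27 zax [-0.003  0.001 -1.   ]
```

Call:
arm_command(targets="377 -3 -3 0 0 11.3 0;377 -3 -3 0 0 11.3 0;377 -3 -3 0 0 11.3 0;377 -3 -3 0 0 11.3 0;377 -3 -3 0 0 11.3 0;377 -3 -3 0 0 11.3 0;377 -3 -3 0 0 11.3 0;377 -3 -3 0 0 11.3 0;377 -3 -3 0 0 11.3 0;377 -3 -3 0 0 11.3 0")

```text
time: 6.37
tool_pos: [0.4994, 0.1629, 0.1999]
tcp_rot: [-2.344, -2.083, 0.004]
wrist_force: [0.8, -0.3, -2.5]
width: 0.172
```

Call:
arm_command(targets="0 0 0 0 0 0 0;0 0 0 0 0 0 0;0 0 0 0 0 0 0")

```text
time: 6.62
tool_pos: [0.5014, 0.1557, 0.2011]
tcp_rot: [-2.354, -2.08, 0.005]
wrist_force: [-0.3, -0.2, -2.1]
width: 0.18
```

```bash
python3 -c "
from h import *
tgt(501,157.5,160,-7)"
```

```text
t 6.62 shift [ 1.8 -0.5 41.1] turn [-0.2  0.1 -0.1] F [-0.3 -0.2 -2.1] w 0.180 q [ 0.25  0.    1.95 -0.    1.19  0.38]
 tcp [501.4 155.7 201.1] jaw yaw -7.07 zax [-0.003 -0.002 -1.   ]
```

Call:
arm_command(targets="1.5 0 20 0 0 0 0;1.5 0 43 0 0 0 0;1.5 0 43 0 0 0 0;1.5 0 43 0 0 0 0;1.5 0 43 0 0 0 0")

```text
time: 7.03
tool_pos: [0.5029, 0.1575, 0.1605]
tcp_rot: [2.355, 2.079, -0.0]
wrist_force: [0.9, 0.4, -2.1]
width: 0.178
```

```bash
python3 -c "
from h import *
tgt(501,157.5,158,-7)
o=[]
for n in('top','side'):
    p,d=bot.read_camera(n); np.save(n+'5.npy',d); cv2.imwrite('pics/'+n+'5.png',p); c=p[150:270,230:340] if n=='top' else p[130:230,255:355]
    o.append(cv2.resize(c,(400,440),interpolation=2))
cv2.imwrite('pics/v5.png',np.hstack(o))"
```

```text
t 7.03 shift [-0.2 -1.9  2.5] turn [ 0.   0.  -0.1] F [ 0.9  0.4 -2.1] w 0.178 q [ 0.26  0.04  1.99 -0.    1.11  0.38]
 tcp [502.9 157.5 160.5] jaw yaw -7.14 zax [ 0. -0. -1.]
```

View pics/v5.png

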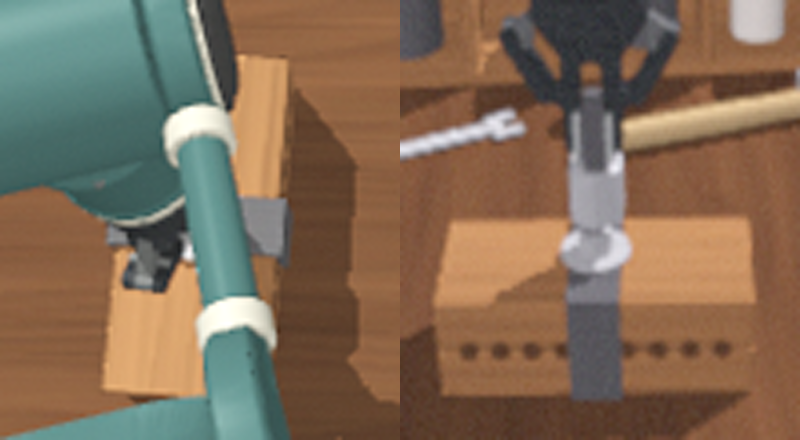

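Run:
```python
from h import *
np.set_printoptions(precision=1,suppress=True,linewidth=220)
W=world("side",np.load("side5.npy"))*1000
sel=(np.hypot(W[...,0]-502,W[...,1]-157)<45)
for lo,hi in((86,88.5),(116,122),(122,130),(130,138),(138,146),(162,172),(172,182),(198,212)):
    m=sel&(W[...,2]>lo)&(W[...,2]<hi)
    q=W[m]; 
    if len(q): print(lo,hi,len(q),'x',np.percentile(q[:,0],[2,98]),q[:,0].mean(),'y',np.percentile(q[:,1],[2,50,98]))
# per column of body: x vs y
m=sel&(W[...,2]>120)&(W[...,2]<145)
vs,us=np.where(m)
for u in np.unique(us):
    k=us==u; print(u,k.sum(),W[vs[k],us[k]].mean(0), end=';')
# washer boundaries by image column
print(proj("side",[[.501,.1575,.087],[.501-.0,.1575,.101],[.5029,.1575,.130]]))
p=cv2.imread("pics/side5.png"); g=cv2.cvtColor(p,cv2.COLOR_BGR2GRAY)
for r in(168,172,176,180): print(r,g[r,290:322])
for r in(183,185,187,189): print(r,g[r,290:322])
```

```text
86 88.5 59 x [477.4 526.6] 502.04083229658943 y [131.5 150.1 175.4]
116 122 22 x [485.  521.1] 502.3380370226075 y [135.7 141.9 148.8]
122 130 27 x [485.4 521.3] 503.9641121371752 y [135.6 142.6 148.2]
130 138 32 x [485.8 521.6] 502.9794276477638 y [135.5 141.4 152. ]
138 146 30 x [486.3 521.8] 503.98543883408445 y [136.9 142.1 149.3]
162 172 36 x [484.8 520.9] 502.88356748112506 y [142.8 146.8 156.3]
172 182 39 x [485.3 523.2] 504.897467771711 y [140.6 146.8 152.9]
198 212 101 x [466.9 535.6] 502.35079901520743 y [140.6 148.5 169.3]
298 8 [485.8 149.3 132. ];299 7 [488.7 147.4 131.2];300 7 [491.7 145.5 132.2];301 6 [494.7 142.6 132.1];302 8 [497.7 140.1 133.4];303 7 [500.6 137.2 133.3];304 7 [503.5 139.1 132. ];305 8 [506.4 137.8 130.9];306 7 [509.5 138.8 131.8];307 7 [512.6 141.4 133.6];308 7 [515.5 141.9 133.1];309 7 [518.5 145.  131.2];310 7 [521.5 144.8 131.1];[[303.7 186.5]
 [303.5 182.6]
 [303.7 174.4]]
168 [ 96  99 103 107 105 102 108 134 157 158 145 118 100 101  97 102 141 202 235 225 180 109  96  94  94 100  96  93 102 101 104 105]
172 [106 101 101 108 105 104 106 141 166 1
[... 195 characters left out ...]
8  96  98  97  98 102 103 100]
180 [154 158 158 155 152 154 145 134 143 158 162 166 164 163 156 154 159 158 147 150 150 157 164 161 161 159 160 161 159 161 161 162]
183 [166 166 163 167 164 169 173 185 204 200 164 144 135 138 136 143 159 183 212 216 205 189 168 164 168 165 163 164 164 163 162 164]
185 [166 165 163 168 168 193 217 217 207 194 168 167 162 158 154 153 157 180 208 217 218 213 192 170 162 160 162 162 162 161 161 162]
187 [164 165 166 161 154 159 166 161 158 158 163 165 164 162 157 161 170 199 219 223 221 217 193 166 161 165 163 166 163 167 162 165]
189 [164 163 163 145 114 126 145 159 160 158 158 156 156 172 201 219 220 220 216 208 195 171 159 157 162 162 161 160 162 157 161 160]
```

Run:
```python
from h import *
np.set_printoptions(precision=1,suppress=True,linewidth=220)
W=world("side",np.load("sidem.npy"))*1000
for u in range(299,309):
    k=W[182:190,u]; k=k[(k[:,2]>89.5)&(k[:,2]<99)]; print(u,len(k),k.mean(0) if len(k) else '')
m=(np.hypot(W[...,0]-501,W[...,1]-157)<40)
q=W[m&(W[...,2]>85.5)&(W[...,2]<89)]; print(q.min(0),q.max(0))
q=W[m&(W[...,2]>105.5)&(W[...,2]<109)]; print('stud',q.min(0),q.max(0),q.mean(0))
```

```text
299 0 
300 2 [490.  152.7  94.2]
301 3 [493.  150.6  93.6]
302 2 [495.9 148.4  93. ]
303 3 [498.9 145.4  93. ]
304 3 [502.1 147.2  95.3]
305 2 [505.1 149.4  91.9]
306 3 [508.2 148.3  94.3]
307 2 [511.3 150.   94.8]
308 0 
[477.3 131.5  85.6] [526.8 177.8  88.9]
stud [496.6 151.  105.9] [506.  164.9 107.2] [501.4 158.4 106.6]
```

Call:
arm_command(targets="-0.2 -1.8 0 0 0 1 0;-0.2 -1.8 6 0 0 1 0;-0.2 -1.8 11 0 0 1 0;-0.2 -1.8 13 0 0 1 0;-0.2 -1.8 14 0 0 1 0;-0.2 -1.8 15 0 0 1 0;-0.2 -1.8 16 0 0 1 0;-0.2 -1.8 16 0 0 1 0")

```text
time: 7.8
tool_pos: [0.5006, 0.1586, 0.1438]
tcp_rot: [-2.371, -2.06, 0.0]
wrist_force: [0.6, 0.1, -1.8]
width: 0.178
```

```bash
python3 -c "
from h import *
tgt(501,157.5,132.2,-8)"
```

```text
t 7.80 shift [-1.   0.6 11.6] turn [-0.  0. -0.] F [ 0.6  0.1 -1.8] w 0.178 q [0.26 0.05 2.01 0.   1.07 0.4 ]
 tcp [500.6 158.6 143.8] jaw yaw -8.03 zax [-0. -0. -1.]
```

Call:
arm_command(targets="0 0 1.5 0 0 0 0;0 0 3 0 0 0 0;0 0 4 0 0 0 0;0 0 5 0 0 0 0;0 0 5 0 0 0 0")

```text
time: 8.22
tool_pos: [0.5005, 0.1585, 0.1387]
tcp_rot: [-2.371, -2.06, 0.001]
wrist_force: [-0.3, 0.4, -2.1]
width: 0.174
```

```bash
python3 -c "
from h import *
tgt(501,157.5,132.2,-8)"
```

```text
t 8.22 shift [-0.9  0.6  6.5] turn [-0.  0. -0.] F [-0.3  0.4 -2.1] w 0.174 q [ 0.26  0.06  2.02 -0.    1.06  0.4 ]
 tcp [500.5 158.5 138.7] jaw yaw -8.03 zax [-0. -0. -1.]
```

Call:
arm_command(targets="0 0 2 0 0 0 0;0 0 4 0 0 0 0;0 0 5 0 0 0 0;0 0 6 0 0 0 0;0 0 7 0 0 0 0;0 0 7 0 0 0 0")

```text
time: 8.72
tool_pos: [0.5007, 0.1586, 0.1323]
tcp_rot: [2.372, 2.06, 0.0]
wrist_force: [-1.1, -0.9, -0.5]
width: 0.181
```

```bash
python3 -c "
from h import *
tgt(501,157.5,132.2,-8)
p,d=bot.read_camera('side'); np.save('side6.npy',d);cv2.imwrite('pics/v6.png',cv2.resize(p[130:230,255:355],None,fx=5,fy=5,interpolation=2))"
```

```text
t 8.72 shift [-1.   0.4  0.1] turn [ 0. -0. -0.] F [-1.1 -0.9 -0.5] w 0.181 q [ 0.26  0.07  2.02 -0.    1.05  0.4 ]
 tcp [500.7 158.6 132.3] jaw yaw -8.03 zax [ 0.  0. -1.]
```

View pics/v6.png

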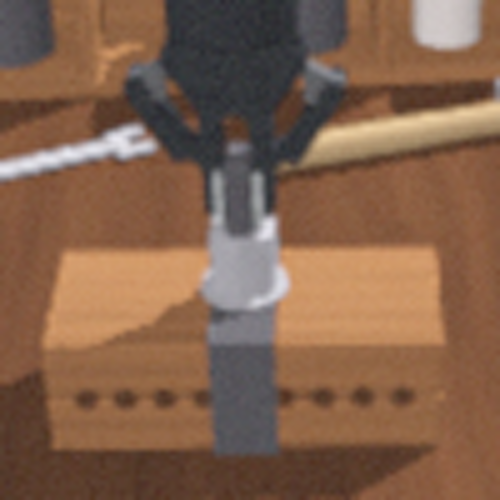

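The picture shows the socket's body reaching down to the washer at about (245,290). I'll push gently to confirm it has seated.

Call:
arm_command(targets="0 0 1 0 0 0 0;0 0 2 0 0 0 0;0 0 2 0 0 0 0")

```text
time: 9.02
tool_pos: [0.5009, 0.1586, 0.1322]
tcp_rot: [2.372, 2.06, 0.0]
wrist_force: [-6.9, -1.5, 12.1]
width: 0.177
```

Call:
arm_command(targets="0 0 0 0 0 0 0;0 0 0 0 0 0 0;0 0 0 0 0 0 0")

```text
time: 9.27
tool_pos: [0.5009, 0.1586, 0.1322]
tcp_rot: [2.371, 2.06, 0.001]
wrist_force: [-5.6, -1.6, 11.3]
width: 0.18
```

```bash
python3 -c "
from h import *
tgt(501,157.5,132.2,-8)"
```

```text
t 9.27 shift [-1.1  0.3  0. ] turn [ 0. -0. -0.] F [-5.6 -1.6 11.3] w 0.180 q [0.26 0.07 2.02 0.   1.05 0.4 ]
 tcp [500.9 158.6 132.2] jaw yaw -8.03 zax [ 0.  0. -1.]
```

The force rises to about 14 N at TCP z 132.2 mm, which is the predicted home height. I'll run independent checks before handing in.

Run:
```python
from h import *
np.set_printoptions(precision=1,suppress=True,linewidth=200)
p,d=bot.read_camera('side'); W=world('side',d)*1000
cv2.imwrite('pics/side7.png',p)
m=(np.hypot(W[...,0]-502,W[...,1]-157)<30)
vs,us=np.where(m&(W[...,2]>80)&(W[...,2]<200))
for v in range(150,196,1):
    k=(vs==v)&(abs(us-303)<3)
    if k.sum(): print(v,W[v,us[k]].mean(0)[1:],end='; ')
print()
d0=np.load('sidem.npy'); df=np.abs(d-d0)>.03
W0=world('side',np.nan_to_num(d0))
print('remaining sockets changed px',df[295:380,285:340].sum())
a=cv2.absdiff(p,cv2.imread('pics/side0.png')).max(2)
for n,s in dict(gauge=(slice(235,257),slice(275,337)),jar=(slice(218,252),slice(362,388)),cup=(slice(262,318),slice(382,426)),wrench=(slice(152,170),slice(238,275)),mallet=(slice(145,168),slice(325,370)),screwdriver=(slice(292,360),slice(203,278))).items(): print(n,(a[s]>40).sum(),df[s].sum())
```

```text
156 [142.8 200. ]; 158 [148.6 190.4]; 159 [165.4 178.3]; 160 [162.5 176.5]; 161 [156.1 176.7]; 162 [149.1 177.2]; 163 [146.4 175.4]; 164 [144.4 173.2]; 165 [145.7 169.1]; 166 [146.3 165.4]; 167 [146.2 162.2]; 168 [146.4 158.6]; 169 [144.3 156.5]; 170 [145.6 152.3]; 171 [146.1 148.6]; 172 [145.8 145.4]; 173 [146.4 141.6]; 174 [146.5 138.1]; 175 [143.7 136.2]; 176 [145.5 131.8]; 177 [144.1 129.1]; 178 [141.8 127.1]; 179 [139.  125.3]; 180 [139.3 121.6]; 181 [139.6 117.9]; 182 [138.5 115.1]; 183 [139.9 110.7]; 184 [141.3 106.3]; 185 [141.1 102.9]; 186 [139.5 100.3]; 187 [138.7  97.2]; 188 [139.9  92.9]; 189 [141.4  88.3]; 190 [138.3  86.7]; 191 [132.9  86.6]; 192 [133.1  82.9]; 
remaining sockets changed px 14
gauge 0 9
jar 0 5
cup 0 9
wrench 0 3
mallet 0 3
screwdriver 0 12
```

View pics/side7.png

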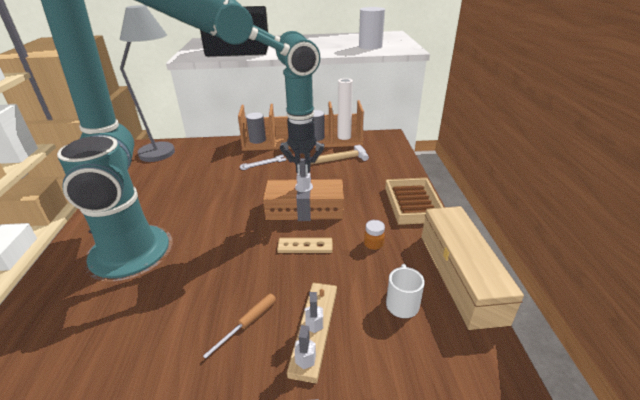

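The shank's top is at 177 mm, which is exactly 87 + 90, and the body runs straight down to the washer. The other two sockets still stand upright at (314,312) and (305,345), and nothing else has moved. I'm handing it in.

```bash
python3 -c "
from workcell import bot
print(bot.finish_job())"
```

```text
the job is handed in; nothing more can be done
None
```

The right socket is fully home over the nut, upright and still held in the gripper. It was the first one I tried, from the peg nearest the press, so no wrong socket had to be put back.

- **Fit:** it went over the nut with no resistance. A gentle push then gave about 14 N with the TCP at 132.2 mm, which is the expected home height; a wrong socket would have stopped near 146 mm.
- **Seating:** the side camera put the shank's top at 177 mm, matching washer face 87 mm plus socket 90 mm. The tool's axis was vertical.
- **Grip:** the grip was set to 80 N, and the opening matched the shank's thickness.
- **Rest of the bench:** the other two sockets still stand on their pegs. Comparing side-camera pictures, the gauge, jar, cup, wrench, mallet and screwdriver had not moved.
- **Time:** about 9.3 s of the 72 s allowed.

Two measurements were weaker. The two cameras disagreed by 2–3 mm in y, and the nut's angle came out anywhere from about -4 to -18 degrees depending on the method. I lined the socket up from the side view alone at -8 degrees. About 6 N of sideways force remained at the end, from the socket resting against the nut's play.

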